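# Set the guide rail with the thumbwheel and run the board home

### The job

Set up the board programming guide with a closed fingertip, grasping nothing: roll the knurled thumbwheel under the fingertip, a few strokes if need be, until the moving rail has closed in on the board and its pointer stands in the gauge notch, without pushing on the rail itself. Then push the board along the channel between the rails until it is fully home against the contact block. Never lift the board, leave the things lying about where they are, and end with the pointer still in the notch.

Things in the scene. Friction and masses are not known exactly. Their poses are not given: they have to be found in the camera images.
- board_guide: Fixed grey steel board guide, 260 x 216 mm. Origin on the bench (base: x -150 to +110, y -108 to +108 mm), z up; x runs along the channel to the black contact block at the far end, +y is the thumbwheel's side. Bed at z = 20 mm, rail tops 32 mm (screw heads 35). Inner face of the fixed rail at y = -82 mm. Black wheel housing: x -33 to +33, y +33 to +105 mm, 55 mm high.
- wheel_top (a point): Top of the rim of the knurled steel thumbwheel (radius 30, 16 mm wide, axle along the guide's x), upright in the black housing at guide x = 0, y = +69, z = 67 mm, 12 mm above the housing. The wheel does not give way downwards. Press a fingertip lightly on it (about 5 N) and draw it across: friction rolls it, against about 1.5 N at the rim.
- thumbwheel (a joint): Turn of the thumbwheel (rad). It grows as the top of the wheel is drawn towards the guide's -y, which closes the moving rail (also towards -y); the other way opens it. Geared down by rack and pinion: the rail moves 15 mm per rad, so 1 mm for each 2 mm of rim travel. It stays where it is left. Starts at 0 to 1.07; the pointer is at the notch at 1.83.
- guide_rail: The moving steel rail, 210 mm long, 12 mm wide, along the guide's x; it slides along the guide's y, driven by the thumbwheel only: do not push on it. Origin at bench height below its centre line, inner face 6 mm to -y. The channel starts 75 to 91 mm wide and is 63.5 mm wide with the pointer at the notch; the board is 60 mm wide and may be nudged sideways as the rail closes.
- pointer_tip (a point): Tip of the small dark steel pointer on the near end of the moving rail, at guide x = -134 mm, z = 26 mm. It moves with the rail and starts 11 to 28 mm to +y of the notch.
- gauge_notch (a point): Middle of the 5 mm wide notch in the black gauge strip (white graduations every 5 mm) on the guide's near edge, at guide x = -136, y = -12.5, z = 24 mm; axes as the guide's. The pointer stands in the notch when its tip has the same guide y to within 2.5 mm.
- board_mid (a point): Middle, 5 mm above the underside, of the loose green circuit board between the rails: 80 (its x, along the channel, up to 0.06 rad askew) x 60 mm, 15 mm high, about 42 g. The bare board is 2 mm thick; its components, to push on, form a solid mass 62 x 38 mm from 2 to 10 mm above the underside, so it begins 9 mm inside each short edge. Starts 90 to 115 mm short of home.
- stop_face (a point): Middle of the contact block's face that stops the board, at guide x = +95, y = -50.5 mm, 5 mm above the bed; axes as the guide's. With the board home its middle is 40 mm to -x of this point.
- spare_board: Bystander: loose circuit board, 56 x 92 x 13 mm, on the bench on the guide's -y side. Leave alone.
- tweezers: Bystander: loose steel tweezers, 133 mm long, on the bench on the robot's side of the guide. Leave alone.
- marker: Bystander: loose black pen, 134 mm long, on the bench left of the guide. Leave alone.
- cutters: Bystander: loose side cutters, 108 mm long, on the bench to the right. Leave alone.
- brush: Bystander: loose flux brush, 140 mm long, on the bench near the robot to the right. Leave alone.
- tape: Bystander: loose roll of amber tape, 72 mm across, 13 mm high, on the bench at the far right. Leave alone.
Not all that is in view belongs to the job. Leave any red look-alike of the part that bears board_mid alone.

How it is judged:
By the outcome, as a careful person would: the job done as asked, in the order asked, and still so for the second after the job is handed in, with the robot touching nothing.
It also fails if it takes over 51 s, if anything falls off the work surface, if the arm or the gripper's body presses on something with over 40 N, if the wrist force passes 120 N, or if a joint passes its speed limit or range.

### The arm

A 6-joint arm with a two-finger parallel gripper is mounted at the origin on the work surface; the furniture and walls round the work are solid. World frame = base frame: x ahead of the robot, y to its left, z up, the work surface at z = 0. Lengths are in m, angles in rad, forces in N, time in s.
With the tool pointing down it reaches from about 0.3 to 0.775 m from the base axis. Payload 14.6 kg.
Tool frame: the origin (TCP) lies midway between the tips of the shut fingers; the grasp point (between the pads) lies 19 mm behind it (ctrl.pinch_z is the distance from the TCP to the grasp point, in m); z points along the fingers, y is the line along which they close (so a half turn about z gives the same grasp; the last joint's range is limited). The gripper opens to 94 mm and grips with 3 to 60 N. Pads are 16 mm wide; open, the fingers measure 119 mm over their backs; the gripper's body (75 mm by 177 mm) begins 78 mm behind the grasp point.
Start: joints at [1.215, 0.3, 1.521, -0, 1.321, -0.067], TCP at [0.157, 0.527, 0.205] pointing down, gripper open.
Joint ranges: [-3.03, 3.03], [-0.79, 2.21], [0.23, 2.52], [-1.04, 4.18], [0, 3.07], [-2.55, 2.55]. Speed limits (rad/s): [2.22, 2.22, 2.57, 3.14, 3.14, 3.14].

### API

Orientations are given as [roll, pitch, yaw] about the fixed x, y, z axes, in that order (R = Rz(yaw) Ry(pitch) Rx(roll)).
In Python, from station import ctrl gives the robot as it stands.
- The arm moves only by the tool jog_arm, never from a script. Its argument "motion" is a list of rows, each a list of 7 numbers: the shift along the tool's x, y, z in m, then the turn, a rotation vector about the tool's x, y, z in rad, then the opening, from -1 (shut) to 1 (fully open). In form: [[tx, ty, tz, rx, ry, rz, gripper], ...]. A call has 1 to 5 rows; each row shifts and turns the commanded pose from where the row before left it, along the tool's axes as they then stand; what a row does not reach is not made up. A row lasts 1/10 s, in which the tool goes at most 50 mm and 8.59 degrees, less where a joint would pass 70% of its speed; a pose out of reach is approached as far as the arm can. A call is refused whole if a number of a shift passes 0.05 or a number of a turn 0.15, either way. A call with a gripper value outside its range is refused whole. The fingers move at their own pace and stop on an object; "squeeze" is the grip in N (left out, the last holds). Time passes only in rows, so rows that do not move let the fingers close. It gives the time, the measured TCP pose, the force, the opening and the grip force at its end, in the units of the state.
- ctrl.get_obs(): the state, without advancing time (a new reading comes with each control period).
- ctrl.camera(name): name is "side" or "top"; returns the picture (480x640x3 uint8, red, green, blue); there is no depth.
- ctrl.camera_model(name): a dict with "intrinsics" (3x3 intrinsics, pixels), "rvec" (rotation vector, rad) and "tvec" (3), from world to camera coordinates, as OpenCV has them. Camera axes: x right, y down, z forward; pixel columns grow to the right and rows downward; lengths in m; the calibration is good to about 2 mm. A picture is of the moment at which its call begins. camera_model takes no time and is no camera call.
- ctrl.hand_in(): hands the job in; it is judged then, once.
The state is a dict: "time_s": time; "qpos": joint angles; "joint_vel": joint speeds; "tau": joint torques, N m; "ee_pos": TCP position; "eef_rot": TCP orientation; "force": force on the tool from outside, world axes, zero at the start; "moment": the same for the moment, N m; "grip_width": finger opening in m; "grip_force": force on a finger pad.
Only numpy, scipy, OpenCV 4.12 (cv2) and the standard library are available. Lean on these libraries where they do the work, as an engineer would, in place of code of your own. Each camera call takes 0.05 s, during which the arm holds its last target. There are 200 camera calls.

## Working session

There is one attempt and no reset: what is moved stays moved. The work goes in short steps, Python scripts to look and compute and a tool call to move; the robot and the scene stay as the last step left them, time stands still between calls to the robot, and variables do not carry over. Pictures are saved under pics/ and viewed, at most 10 in all, crops included, and the job is handed in when it is done.

Besides the shell and the picture viewer there is one more tool, called after "Call:" as name([rows], argument=value, ...), one row to a line, values as JSON. jog_arm: Moves the arm, as the interface text tells. Its arguments: {"type":"object","properties":{"motion":{"type":"array"},"squeeze":{"type":"number"}},"required":["motion"]}

```bash
mkdir -p pics; cat > h.py <<'E'
import numpy as np, cv2
from station import ctrl
def snap(n,f):
    im=cv2.cvtColor(ctrl.camera(n),cv2.COLOR_RGB2BGR); cv2.imwrite('pics/'+f,im); return im
def proj(n,P):
    m=ctrl.camera_model(n); return cv2.projectPoints(np.float64(P).reshape(-1,1,3),np.float64(m['rvec']),np.float64(m['tvec']),np.float64(m['intrinsics']),None)[0][:,0]
def ray(n,uv,z):
    m=ctrl.camera_model(n); R=cv2.Rodrigues(np.float64(m['rvec']))[0]; t=np.float64(m['tvec']).ravel()
    c=-R.T@t; d=R.T@np.linalg.inv(m['intrinsics'])@np.array([uv[0],uv[1],1.]); return c+d*(z-c[2])/d[2]
E
python3 - <<'E'
from h import *
snap('top','t0.png');snap('side','s0.png');o=ctrl.get_obs();print(o)
E
```

```text
{'time_s': 0.1, 'qpos': array([ 1.21535677e+00,  3.00389830e-01,  1.52149511e+00, -1.30368317e-06,
        1.32070331e+00, -6.66455504e-02]), 'joint_vel': array([-0.00024717, -0.00116282, -0.00083031, -0.0012095 ,  0.00137457,
        0.00069305]), 'tau': array([ 4.91677529e-04, -5.32647228e+01, -3.53277218e+01,  7.09792553e-02,
        2.34451942e-02, -7.32578951e-05]), 'ee_pos': array([0.15658613, 0.52700243, 0.20496728]), 'eef_rot': array([-3.14059919e+00, -6.50427928e-05,  2.85279894e+00]), 'force': array([-0.66924716,  0.07070987, -0.56840754]), 'moment': array([-0.04491712,  0.00969876,  0.02836252]), 'grip_force': 0.0, 'grip_width': 0.09399290967044784}
```

View pics/t0.png

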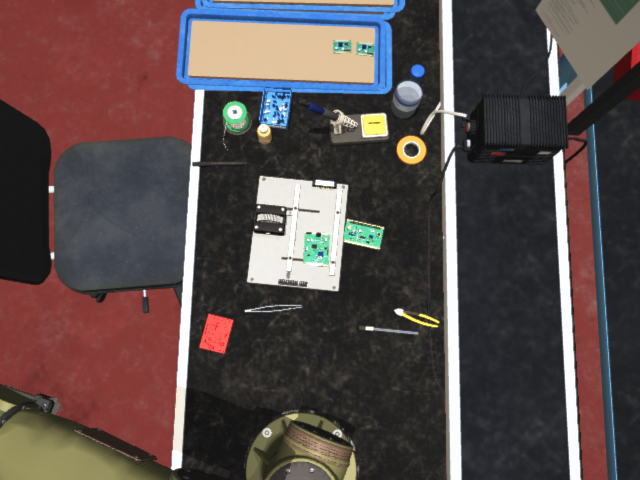

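View pics/s0.png

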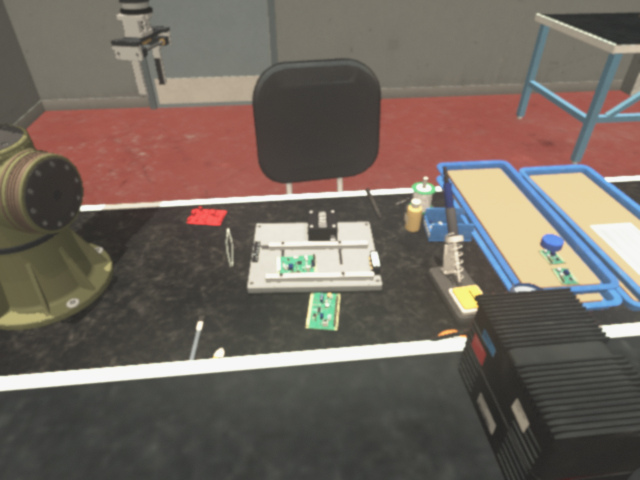

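The top view shows the guide with corners at about (261,177), (348,186), (338,290) and (248,285). Its wheel is at (269,219) and its contact block at (323,184).

Things that could be taken for the board:
- Green board between the rails at (318,248). This is the one I choose.
- Spare board at (363,234), outside the guide.
- Red look-alike at (216,333).
- Small boards in the tray at (342,46) and (365,48).

Next is a close crop to check this.

```bash
python3 - <<'E'
from h import *
im=cv2.imread('pics/t0.png')[172:297,240:390]
cv2.imwrite('pics/t0c.png',cv2.resize(im,None,fx=4.8,fy=4.8,interpolation=cv2.INTER_CUBIC))
E
```

```text
(no output)
```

View pics/t0c.png

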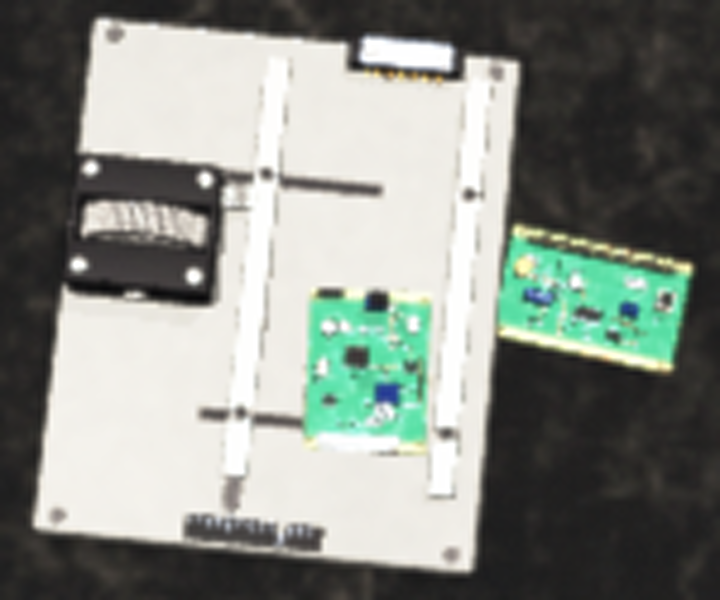

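```bash
cat >> h.py <<'E'
def crop2w(p,z,x0=240,y0=172,f=4.8,n='top'): return ray(n,(x0+(p[0]+.5)/f-.5,y0+(p[1]+.5)/f-.5),z)
def fit(G,W):
    G,W=np.float64(G),np.float64(W); g=G.mean(0);w=W.mean(0);H=(G-g).T@(W-w)
    a=np.arctan2(H[0,1]-H[1,0],H[0,0]+H[1,1]); R=np.array([[np.cos(a),-np.sin(a)],[np.sin(a),np.cos(a)]]); return a,R,w-R@g
E
python3 - <<'E'
from h import *
G=[(.11,.108),(.11,-.108),(-.15,-.108),(-.15,.108)]
W=[crop2w(p,.02)[:2] for p in [(95,18),(520,60),(472,572),(35,530)]]
a,R,t=fit(G,W);print(a,t,[(R@g+t-w).round(4) for g,w in zip(G,W)])
inv=lambda p,z:(R.T@(crop2w(p,z)[:2]-t)).round(4)
print('screws housing',[inv(p,.055) for p in [(90,168),(206,179),(194,275),(78,264)]])
print('wheel',inv((145,220),.067))
print('pointer',inv((232,510),.026),'strip',inv((186,527),.024),inv((322,540),.024),'gap',inv((282,535),.024))
print('board',[inv(p,.022) for p in [(312,290),(432,293),(428,452),(304,446)]])
print('rail',[inv(p,.032) for p in [(278,58),(235,476),(484,80),(440,496)]])
np.savez('g.npz',a=a,R=R,t=t)
print(proj('side',[[*(R@g+t),.02] for g in G]).round(1), ctrl.camera_model('top')['intrinsics'][0],-cv2.Rodrigues(ctrl.camera_model('top')['rvec'])[0].T@ctrl.camera_model('top')['tvec'])
g=lambda x,y,z:[*(R@[x,y]+t),z]
print('world wheel',g(0,.069,.067),'pushstart',g(-.11,-.05,.03))
E
```

```text
-0.07476822286836979 [0.56030771 0.01842561] [array([0.0004, 0.0007]), array([ 0.0003, -0.0005]), array([-0.0007, -0.0013]), array([-0.    ,  0.0011])]
screws housing [array([0.0244, 0.0975]), array([0.0246, 0.0409]), array([-0.0232,  0.0415]), array([-0.0235,  0.0978])]
wheel [-0.0011  0.0671]
pointer [-0.1314  0.0124] strip [-0.1417  0.0338] [-0.1415 -0.0325] gap [-0.141  -0.0129]
board [array([-0.0185, -0.0153]), array([-0.0141, -0.0744]), array([-0.0932, -0.0798]), array([-0.0963, -0.0191])]
rail [array([0.095 , 0.0132]), array([-0.1155,  0.0125]), array([ 0.0942, -0.09  ]), array([-0.1154, -0.0874])]
[[371.  220.6]
 [384.8 283.9]
 [249.3 286.7]
 [258.2 222.6]] [622.32220693   0.         318.56260368] [ 0.25960092 -0.00224203  1.47167255]
world wheel [np.float64(0.5654619113389716), np.float64(0.08723283561742952), 0.067] pushstart [np.float64(0.44688010293969804), np.float64(-0.023217853455830505), 0.03]
```

The fit is good to about 1 mm. The pointer is about 25 mm to +y of the notch, which is about 50 mm of rim travel. I'll turn the tool square to the guide, so that tool x = -guide x and tool y = +guide y, shut the fingers and move above the wheel.

Call:
jog_arm([
  [0,0,0,0,0,-0.107,-1],
  [0,0,0,0,0,-0.107,-1],
  [-0.033,-0.03,0,0,0,0,-1],
  [-0.033,-0.03,0,0,0,0,-1],
  [-0.033,-0.03,0,0,0,0,-1],
], squeeze=20)

```text
time_s: 0.6
ee_pos: [0.2492, 0.4287, 0.2051]
eef_rot: [-3.141, -0.0, 3.068]
force: [0.5, 0.3, 1.0]
grip_width: 0.0571
grip_force: 0.0
```

Call:
jog_arm([
  [-0.033,-0.03,0,0,0,0,-1],
  [-0.033,-0.03,0,0,0,0,-1],
  [-0.033,-0.03,0,0,0,0,-1],
  [-0.033,-0.03,0,0,0,0,-1],
  [-0.033,-0.03,0,0,0,0,-1],
])

```text
time_s: 1.1
ee_pos: [0.4029, 0.2666, 0.2054]
eef_rot: [-3.141, -0.0, 3.067]
force: [0.9, 1.2, 0.5]
grip_width: 0.0174
grip_force: 0.0
```

Call:
jog_arm([
  [-0.033,-0.03,0,0,0,0,-1],
  [-0.033,-0.03,0,0,0,0,-1],
  [-0.033,-0.03,0,0,0,0,-1],
  [-0.033,-0.03,0,0,0,0,-1],
  [0,0,0,0,0,0,-1],
])

```text
time_s: 1.6
ee_pos: [0.5268, 0.1352, 0.2046]
eef_rot: [-3.141, -0.001, 3.063]
force: [-0.1, 0.2, 0.6]
grip_width: 0.0005
grip_force: 0.0
```

```bash
cat >> h.py <<'E'
def st():
    o=ctrl.get_obs(); d=np.load('g.npz'); R,t=d['R'],d['t']
    print('t',o['time_s'],'guide xyz',(R.T@(o['ee_pos'][:2]-t)).round(4),o['ee_pos'][2].round(4),'rot',o['eef_rot'].round(4),'F guide',(R.T@o['force'][:2]).round(2),o['force'][2].round(2),'gw',round(o['grip_width'],4))
E
python3 -c "from h import *;st();im=snap('side','s1.png')[180:300,230:390];cv2.imwrite('pics/s1c.png',cv2.resize(im,None,fx=5,fy=5,interpolation=cv2.INTER_CUBIC))"
```

```text
t 1.6 guide xyz [-0.0422  0.1139] 0.2046 rot [-3.1408e+00 -7.0000e-04  3.0627e+00] F guide [-0.12  0.22] 0.6 gw 0.0005
```

View pics/s1c.png

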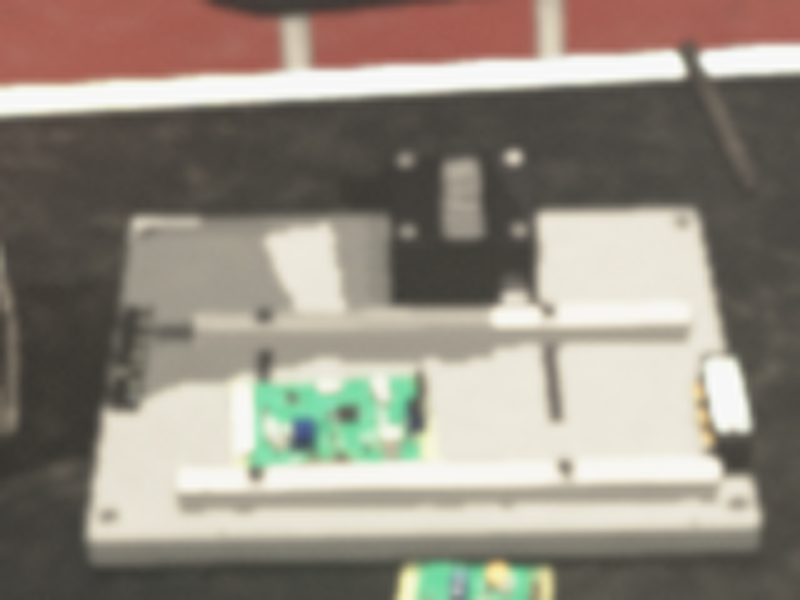

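The crop shows the guide undisturbed, with the wheel at (462,200), the pointer at (170,330) and the strip with its notch at (125,355). The gripper is not over it yet. I'll go over the wheel and descend.

Call:
jog_arm([
  [-0.021,-0.0175,0,0,0,0,-1],
  [-0.021,-0.0175,0.01,0,0,0,-1],
  [0,0,0.04,0,0,0,-1],
  [0,0,0.04,0,0,0,-1],
  [0,0,0.03,0,0,0,-1],
])

```text
time_s: 2.15
ee_pos: [0.5625, 0.1014, 0.083]
eef_rot: [-3.141, -0.002, 3.068]
force: [-0.2, 0.2, 0.3]
grip_width: 0.0003
grip_force: 0.0
```

Call:
jog_arm([
  [0,0,0,0,0,0,-1],
  [0,0,0,0,0,0,-1],
])

```text
time_s: 2.35
ee_pos: [0.5639, 0.1013, 0.0864]
eef_rot: [3.142, 0.0, 3.068]
force: [0.9, -0.4, -0.3]
grip_width: 0.0006
grip_force: 0.0
```

```bash
python3 -c "
from h import *;st();a=snap('side','s2.png')[180:300,230:390];b=snap('top','t2.png')[172:297,240:390]
cv2.imwrite('pics/s2c.png',np.hstack([cv2.resize(a,(400,320),interpolation=2),cv2.resize(b,(400,320),interpolation=2)]))"
```

```text
t 2.35 guide xyz [-0.0027  0.0829] 0.0864 rot [3.1415e+00 1.0000e-04 3.0676e+00] F guide [ 0.88 -0.32] -0.33 gw 0.0006
```

View pics/s2c.png

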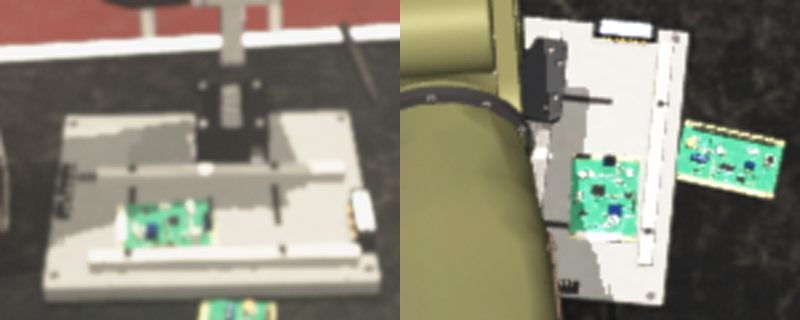

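The side view shows the closed finger directly over the wheel (crop 232,60), centred along the axle. I'll lower it to contact.

Call:
jog_arm([
  [-0.002,-0.003,0.012,0,0,0,-1],
  [0,0,0.003,0,0,0,-1],
  [0,0,0.001,0,0,0,-1],
  [0,0,0,0,0,0,-1],
])

```text
time_s: 2.85
ee_pos: [0.5657, 0.0974, 0.0694]
eef_rot: [-3.142, -0.0, 3.067]
force: [1.1, -0.4, 0.3]
grip_width: 0.0004
grip_force: 0.0
```

Call:
jog_arm([
  [0,0,0.001,0,0,0,-1],
  [0,0,0,0,0,0,-1],
])

```text
time_s: 3.05
ee_pos: [0.5657, 0.0975, 0.0685]
eef_rot: [3.142, 0.0, 3.067]
force: [0.4, -0.4, 0.8]
grip_width: 0.0008
grip_force: 0.0
```

Call:
jog_arm([
  [0,0,0.001,0,0,0,-1],
  [0,0,0,0,0,0,-1],
])

```text
time_s: 3.25
ee_pos: [0.5656, 0.0974, 0.0674]
eef_rot: [-3.142, -0.0, 3.067]
force: [-0.2, -0.3, 0.8]
grip_width: 0.0005
grip_force: 0.0
```

Call:
jog_arm([
  [0,0,0.0005,0,0,0,-1],
  [0,0,0,0,0,0,-1],
])

```text
time_s: 3.45
ee_pos: [0.5656, 0.0975, 0.0669]
eef_rot: [-3.142, -0.0, 3.067]
force: [-0.8, -0.4, -0.8]
grip_width: 0.0003
grip_force: 0.0
```

Call:
jog_arm([
  [0,0,0.0005,0,0,0,-1],
  [0,0,0,0,0,0,-1],
])

```text
time_s: 3.65
ee_pos: [0.5657, 0.0975, 0.0665]
eef_rot: [3.142, 0.0, 3.067]
force: [0.7, -1.1, 1.0]
grip_width: 0.0006
grip_force: 0.3
```

Call:
jog_arm([
  [0,0,0.0005,0,0,0,-1],
  [0,0,0,0,0,0,-1],
])

```text
time_s: 3.85
ee_pos: [0.5658, 0.0974, 0.0663]
eef_rot: [3.142, 0.0, 3.067]
force: [0.0, 0.9, 3.7]
grip_width: 0.0008
grip_force: 2.0
```

Contact is made. I'll press slightly and draw towards -y.

Call:
jog_arm([
  [0,0,0.0003,0,0,0,-1],
  [0,-0.002,0,0,0,0,-1],
  [0,-0.002,0,0,0,0,-1],
  [0,0,0,0,0,0,-1],
])

```text
time_s: 4.25
ee_pos: [0.5657, 0.0938, 0.0667]
eef_rot: [3.141, 0.001, 3.067]
force: [-3.9, 2.4, 11.5]
grip_width: 0.0004
grip_force: 6.0
```

Call:
jog_arm([
  [0,-0.002,-0.0005,0,0,0,-1],
  [0,-0.003,-0.0001,0,0,0,-1],
  [0,-0.003,0,0,0,0,-1],
])

```text
time_s: 4.55
ee_pos: [0.5651, 0.0857, 0.0671]
eef_rot: [3.141, 0.001, 3.067]
force: [-1.6, 2.1, 8.9]
grip_width: 0.0008
grip_force: 4.4
```

Call:
jog_arm([
  [0,-0.003,0,0,0,0,-1],
  [0,-0.003,0,0,0,0,-1],
])

```text
time_s: 4.75
ee_pos: [0.5645, 0.0796, 0.0666]
eef_rot: [3.141, 0.001, 3.067]
force: [0.1, 0.7, 1.7]
grip_width: 0.0005
grip_force: 0.8
```

```bash
python3 -c "
from h import *;st();a=snap('side','s3.png')[180:300,230:390]
cv2.imwrite('pics/s3c.png',cv2.resize(a,(800,600),interpolation=2))"
```

```text
t 4.75 guide xyz [-0.0004  0.0613] 0.0666 rot [3.1412e+00 7.0000e-04 3.0669e+00] F guide [0.04 0.66] 1.75 gw 0.0005
```

View pics/s3c.png

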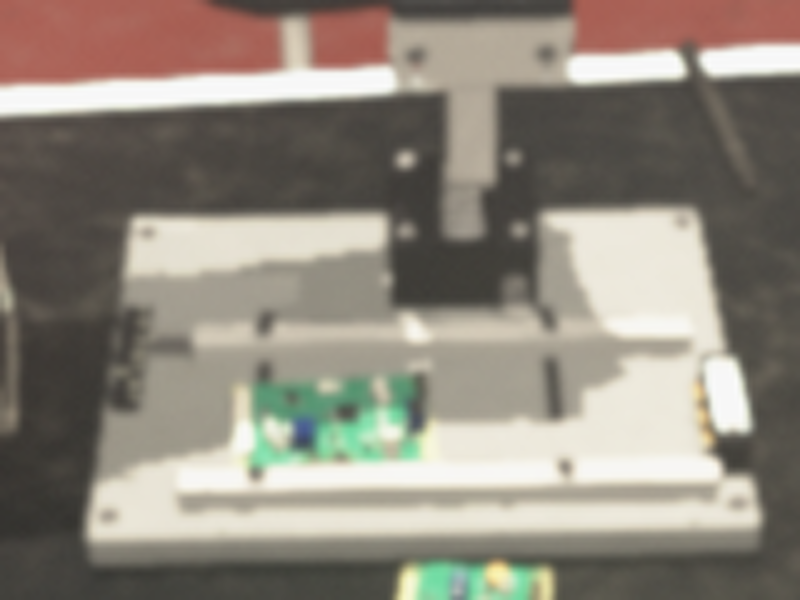

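The rail has moved about 9 mm: the pointer tip is now at crop (155,344), previously row 330. The board is untouched. Second stroke next, with the height following the tip's slight roundness.

Call:
jog_arm([
  [0,0,-0.008,0,0,0,-1],
  [0,0.01,0,0,0,0,-1],
  [0,0.01,0,0,0,0,-1],
  [0,0,0.006,0,0,0,-1],
  [0,0,0.0024,0,0,0,-1],
])

```text
time_s: 5.3
ee_pos: [0.5655, 0.1001, 0.0651]
eef_rot: [3.142, -0.001, 3.068]
force: [-2.1, 4.3, 15.5]
grip_width: 0.0004
grip_force: 8.3
```

Call:
jog_arm([
  [0,0,0,0,0,0,-1],
  [0,-0.002,0,0,0,0,-1],
  [0,-0.002,-0.0001,0,0,0,-1],
])

```text
time_s: 5.6
ee_pos: [0.5655, 0.0959, 0.0663]
eef_rot: [3.141, 0.0, 3.067]
force: [-5.0, 4.9, 11.7]
grip_width: -0.0001
grip_force: 6.0
```

Call:
jog_arm([
  [0,-0.003,-0.0002,0,0,0,-1],
  [0,-0.003,-0.0002,0,0,0,-1],
  [0,-0.002,-0.0001,0,0,0,-1],
])

```text
time_s: 5.9
ee_pos: [0.5649, 0.0875, 0.0671]
eef_rot: [3.141, 0.0, 3.067]
force: [-5.0, 2.6, 11.1]
grip_width: 0.0005
grip_force: 5.3
```

Call:
jog_arm([
  [0,-0.002,0.0001,0,0,0,-1],
  [0,-0.002,0.0002,0,0,0,-1],
  [0,-0.002,0.0002,0,0,0,-1],
])

```text
time_s: 6.2
ee_pos: [0.5645, 0.0813, 0.0666]
eef_rot: [3.142, 0.0, 3.067]
force: [-3.9, 0.8, 10.4]
grip_width: 0.0005
grip_force: 5.2
```

```bash
python3 -c "
from h import *;st();a=snap('side','s4.png')[180:300,230:390]
cv2.imwrite('pics/s4c.png',cv2.resize(a,(800,600),interpolation=2))
R,t=(np.load('g.npz')[k] for k in 'Rt')
for y in (.0125,.0025,-.0075,-.0125,-.0175): print(y,[((p-[230,180])*5+2).round(0) for p in proj('side',[[*(R@[-.134,y]+t),.026],[*(R@[-.136,y]+t),.024],[*(R@[-.115,y+.006]+t),.032],[*(R@[.095,y-.006]+t),.032]])])"
```

```text
t 6.2 guide xyz [-0.0005  0.063 ] 0.0666 rot [3.1415e+00 3.0000e-04 3.0668e+00] F guide [-3.93  0.52] 10.42 gw 0.0005
0.0125 [array([162., 330.]), array([158., 334.]), array([207., 310.]), array([703., 318.])]
0.0025 [array([160., 345.]), array([156., 349.]), array([205., 324.]), array([706., 332.])]
-0.0075 [array([159., 360.]), array([154., 364.]), array([204., 339.]), array([709., 347.])]
-0.0125 [array([158., 367.]), array([153., 371.]), array([203., 346.]), array([711., 354.])]
-0.0175 [array([157., 375.]), array([152., 379.]), array([203., 353.]), array([712., 362.])]
```

View pics/s4c.png

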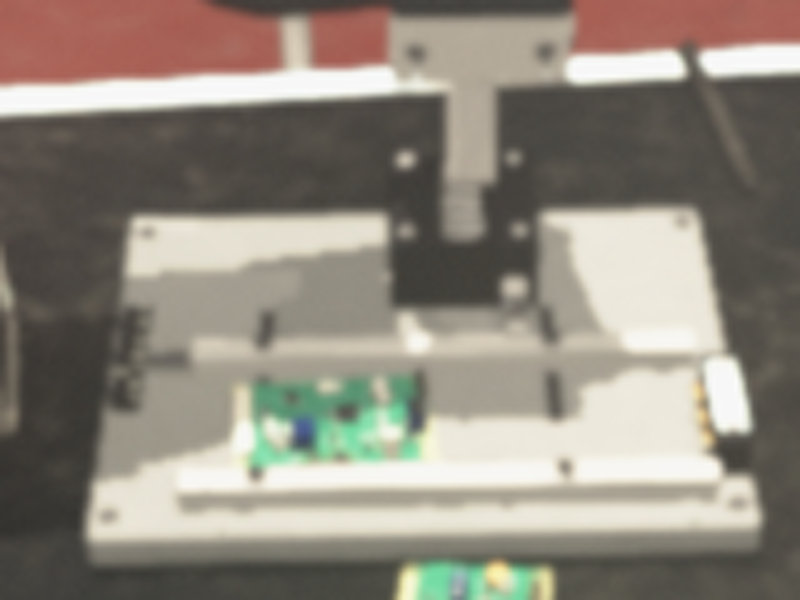

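The pointer is at crop row 357, so guide y is about -5.5 mm, leaving about 7 mm (14 mm of rim travel). The prediction agrees with earlier rows. Third, shorter stroke next.

Call:
jog_arm([
  [0,0,-0.008,0,0,0,-1],
  [0,0.007,0,0,0,0,-1],
  [0,0.008,0,0,0,0,-1],
  [0,0,0.005,0,0,0,-1],
  [0,0,0.0027,0,0,0,-1],
])

```text
time_s: 6.75
ee_pos: [0.5656, 0.097, 0.0658]
eef_rot: [3.141, -0.0, 3.067]
force: [-3.5, 2.9, 22.5]
grip_width: 0.0007
grip_force: 11.6
```

Call:
jog_arm([
  [0,0,0,0,0,0,-1],
  [0,-0.002,0,0,0,0,-1],
  [0,-0.002,-0.0001,0,0,0,-1],
  [0,-0.002,-0.0001,0,0,0,-1],
  [0,-0.002,-0.0001,0,0,0,-1],
])

```text
time_s: 7.25
ee_pos: [0.565, 0.0888, 0.0671]
eef_rot: [3.141, 0.0, 3.067]
force: [-4.4, 2.1, 11.1]
grip_width: 0.0004
grip_force: 5.5
```

Call:
jog_arm([
  [0,-0.002,0,0,0,0,-1],
  [0,-0.002,0,0,0,0,-1],
  [0,-0.001,0,0,0,0,-1],
  [0,0,0,0,0,0,-1],
])

```text
time_s: 7.65
ee_pos: [0.5647, 0.0834, 0.0669]
eef_rot: [3.141, 0.0, 3.067]
force: [-3.3, -0.3, 9.5]
grip_width: 0.0002
grip_force: 4.7
```

```bash
python3 -c "
from h import *;st();a=snap('side','s5.png')[230:290,240:320]
cv2.imwrite('pics/s5c.png',cv2.resize(a,(800,600),interpolation=2))
R,t=(np.load('g.npz')[k] for k in 'Rt')
for y in (-.0075,-.01,-.0125,-.015,-.0175): print(y,[((p-[240,230]+.5)*10).round(0) for p in proj('side',[[*(R@[-.134,y]+t),.026],[*(R@[-.136,y]+t),.024]])])"
```

```text
t 7.65 guide xyz [-0.0005  0.0652] 0.0669 rot [3.1415e+00 3.0000e-04 3.0668e+00] F guide [-3.29 -0.57] 9.53 gw 0.0002
-0.0075 [array([218., 220.]), array([209., 228.])]
-0.01 [array([217., 228.]), array([208., 236.])]
-0.0125 [array([216., 235.]), array([207., 243.])]
-0.015 [array([215., 243.]), array([206., 251.])]
-0.0175 [array([215., 250.]), array([206., 258.])]
```

View pics/s5c.png

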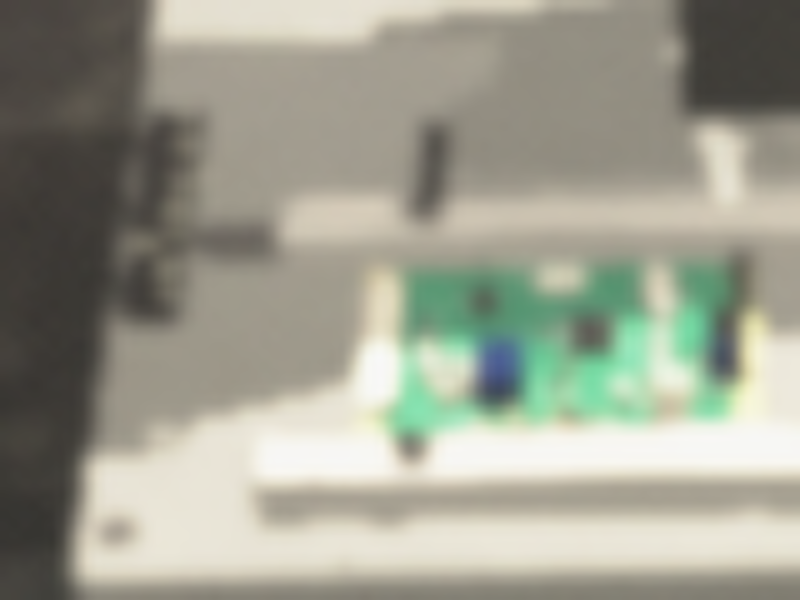

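The pointer tip is at crop (205,238), predicted row 235 for -12.5 mm, and it lines up with the light notch gap in the strip at (150,240). It is in the notch. I'll lift off and go behind the board.

Call:
jog_arm([
  [0,0,-0.02,0,0,0,-1],
  [0,0,-0.03,0,0,0,-1],
  [0.03,-0.03,0,0,0,0,-1],
  [0.03,-0.03,0,0,0,0,-1],
  [0.03,-0.03,0,0,0,0,-1],
])

```text
time_s: 8.2
ee_pos: [0.4666, -0.0003, 0.116]
eef_rot: [-3.141, -0.001, 3.067]
force: [1.7, -1.6, 0.5]
grip_width: 0.0003
grip_force: 0.0
```

Call:
jog_arm([
  [0.021,-0.025,0,0,0,0,-1],
  [0,0,0.03,0,0,0,-1],
  [0,0,0.02,0,0,0,-1],
  [0,0,0,0,0,0,-1],
  [0,0,0,0,0,0,-1],
])

```text
time_s: 8.7
ee_pos: [0.4454, -0.0229, 0.0667]
eef_rot: [3.142, -0.001, 3.067]
force: [0.2, -0.2, 1.4]
grip_width: 0.0006
grip_force: 0.0
```

```bash
python3 -c "
from h import *;st();a=snap('side','s6.png')[180:300,230:390]
cv2.imwrite('pics/s6c.png',cv2.resize(a,(800,600),interpolation=2))"
```

```text
t 8.7 guide xyz [-0.1115 -0.0498] 0.0667 rot [ 3.1416e+00 -6.0000e-04  3.0669e+00] F guide [ 0.21 -0.19] 1.37 gw 0.0006
```

View pics/s6c.png

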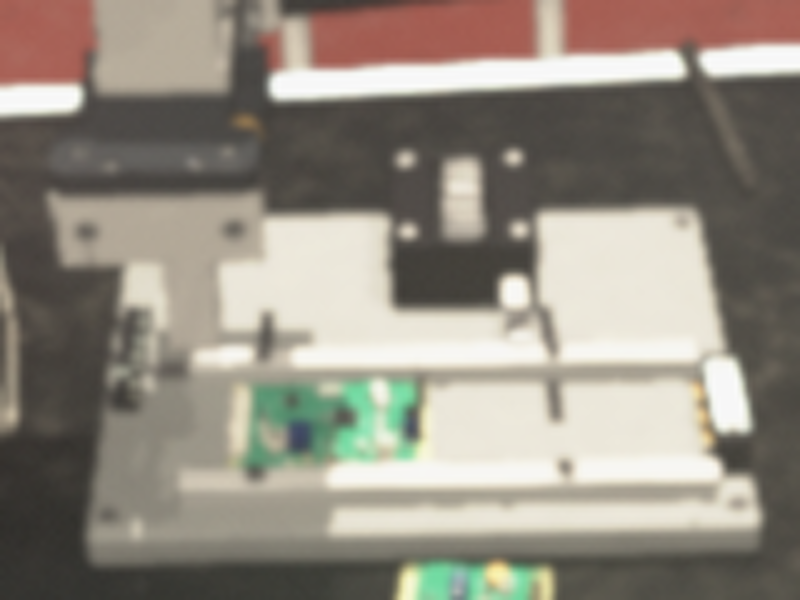

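The finger (crop 195,340) hangs just behind the board, the pointer is still at (170,366), and the board lies straight in the channel. I'll lower it to z of about 25 mm and push along guide +x (tool -x).

Call:
jog_arm([
  [0,0,0.03,0,0,0,-1],
  [0,0,0.008,0,0,0,-1],
  [0,0,0.0035,0,0,0,-1],
  [0,0,0,0,0,0,-1],
  [0,0,0,0,0,0,-1],
])

```text
time_s: 9.25
ee_pos: [0.4459, -0.023, 0.0259]
eef_rot: [-3.141, 0.001, 3.067]
force: [-0.3, -0.0, 0.3]
grip_width: 0.0004
grip_force: 0.0
```

Call:
jog_arm([
  [-0.006,0,0,0,0,0,-1],
  [-0.006,0,0,0,0,0,-1],
  [-0.004,0,0,0,0,0,-1],
  [-0.004,0,0,0,0,0,-1],
  [-0.004,0,0,0,0,0,-1],
])

```text
time_s: 9.75
ee_pos: [0.4696, -0.0247, 0.025]
eef_rot: [-3.142, -0.0, 3.067]
force: [-0.8, -0.1, 0.6]
grip_width: 0.0004
grip_force: 0.3
```

Call:
jog_arm([
  [-0.006,0,0,0,0,0,-1],
  [-0.006,0,0,0,0,0,-1],
  [-0.006,0,0,0,0,0,-1],
  [-0.006,0,0,0,0,0,-1],
  [-0.006,0,0,0,0,0,-1],
])

```text
time_s: 10.25
ee_pos: [0.4997, -0.027, 0.025]
eef_rot: [-3.142, 0.0, 3.067]
force: [-0.6, 0.6, 1.3]
grip_width: 0.0006
grip_force: 0.3
```

Call:
jog_arm([
  [-0.006,0,0,0,0,0,-1],
  [-0.006,0,0,0,0,0,-1],
  [-0.006,0,0,0,0,0,-1],
  [-0.006,0,0,0,0,0,-1],
  [-0.006,0,0,0,0,0,-1],
])

```text
time_s: 10.75
ee_pos: [0.5296, -0.0292, 0.025]
eef_rot: [-3.142, -0.0, 3.067]
force: [-1.4, 0.5, 0.2]
grip_width: 0.0005
grip_force: 0.5
```

Call:
jog_arm([
  [-0.006,0,0,0,0,0,-1],
  [-0.006,0,0,0,0,0,-1],
  [-0.006,0,0,0,0,0,-1],
  [-0.006,0,0,0,0,0,-1],
  [0,0,0,0,0,0,-1],
])

```text
time_s: 11.25
ee_pos: [0.5537, -0.031, 0.0251]
eef_rot: [3.142, 0.001, 3.067]
force: [-0.6, -0.3, 0.2]
grip_width: 0.0003
grip_force: 0.0
```

```bash
python3 -c "
from h import *;st()"
```

```text
t 11.25 guide xyz [-0.0029 -0.0498] 0.0251 rot [3.1415e+00 5.0000e-04 3.0668e+00] F guide [-0.61 -0.32] 0.18 gw 0.0003
```

Around 19 mm should remain, so I'll go on slowly until it touches the stop.

Call:
jog_arm([
  [-0.004,0,0,0,0,0,-1],
  [-0.004,0,0,0,0,0,-1],
  [-0.003,0,0,0,0,0,-1],
  [-0.002,0,0,0,0,0,-1],
])

```text
time_s: 11.65
ee_pos: [0.5663, -0.032, 0.0251]
eef_rot: [-3.142, 0.0, 3.067]
force: [-0.8, -0.0, 0.5]
grip_width: 0.0004
grip_force: 0.3
```

Call:
jog_arm([
  [-0.001,0,0,0,0,0,-1],
  [-0.001,0,0,0,0,0,-1],
  [0,0,0,0,0,0,-1],
])

```text
time_s: 11.95
ee_pos: [0.5669, -0.0319, 0.0249]
eef_rot: [3.142, -0.003, 3.067]
force: [-8.9, 1.0, 5.8]
grip_width: 0.0004
grip_force: 4.7
```

Call:
jog_arm([
  [-0.001,0,0,0,0,0,-1],
  [-0.001,0,0,0,0,0,-1],
  [0,0,0,0,0,0,-1],
])

```text
time_s: 12.25
ee_pos: [0.5672, -0.032, 0.0248]
eef_rot: [3.142, -0.007, 3.067]
force: [-21.8, 1.1, 15.6]
grip_width: 0.0007
grip_force: 11.1
```

It has stopped firmly. I'll back off and look.

Call:
jog_arm([
  [0.004,0,0,0,0,0,-1],
  [0.008,0,0,0,0,0,-1],
  [0,0,-0.04,0,0,0,-1],
  [0.04,0,-0.03,0,0,0,-1],
  [0.03,0,0,0,0,0,-1],
])

```text
time_s: 12.75
ee_pos: [0.4884, -0.0262, 0.0982]
eef_rot: [-3.141, 0.006, 3.067]
force: [0.1, -0.3, -0.3]
grip_width: 0.0002
grip_force: 0.0
```

```bash
python3 -c "
from h import *;st();a=snap('side','s7.png')[220:300,240:390]
cv2.imwrite('pics/s7c.png',cv2.resize(a,(800,427),interpolation=2))
R,t=(np.load('g.npz')[k] for k in 'Rt')
f=lambda P:((proj('side',[[*(R@p[:2]+t),p[2]] for p in P])-[240,220]+.5)*5.333).round(0)
print(f([(.015,-.02,.022),(.015,-.08,.022),(.095,-.02,.022),(.095,-.08,.022),(.095,-.05,.03),(-.134,-.0125,.026)]))"
```

```text
t 12.75 guide xyz [-0.0684 -0.0498] 0.0982 rot [-3.1413  0.0058  3.0669] F guide [ 0.14 -0.31] -0.26 gw 0.0002
[[499. 191.]
 [508. 293.]
 [704. 187.]
 [724. 289.]
 [715. 221.]
 [115. 179.]]
```

View pics/s7c.png

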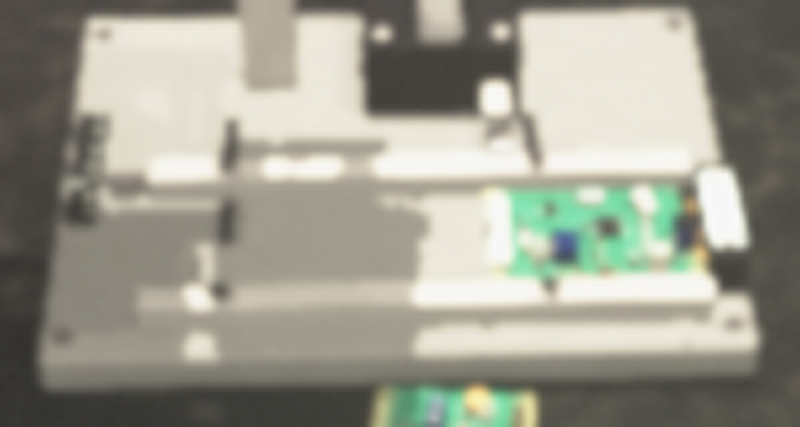

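In the crop the board's near edge is at (488,192) and its far edge meets the block at about (705,190). The side camera reads about 12 px left throughout at this scale (base corners and rail ends too), so this agrees with the board home. The pictures to view are used up. I'll check the pointer against the notch numerically, after clearing the arm out of the top view.

Call:
jog_arm([
  [0,0,-0.045,0,0,0,-1],
  [0,0,-0.045,0,0,0,-1],
  [0.02,0.045,0,0,0,0,-1],
  [0.02,0.045,0,0,0,0,-1],
  [0.02,0.045,0,0,0,0,-1],
])

```text
time_s: 13.3
ee_pos: [0.4375, 0.1142, 0.1852]
eef_rot: [3.141, 0.001, 3.066]
force: [0.4, 0.7, 0.4]
grip_width: 0.0005
grip_force: 0.0
```

Call:
jog_arm([
  [0.015,0.045,0,0,0,0,-1],
  [0.015,0.045,0,0,0,0,-1],
  [0.015,0.045,0,0,0,0,-1],
  [0.015,0.045,0,0,0,0,-1],
  [0.015,0.045,0,0,0,0,-1],
])

```text
time_s: 13.8
ee_pos: [0.3795, 0.3447, 0.1851]
eef_rot: [3.141, 0.001, 3.067]
force: [1.8, -0.7, 0.8]
grip_width: 0.0004
grip_force: 0.0
```

Call:
jog_arm([
  [0.015,0.045,0,0,0,0,-1],
  [0.015,0.045,0,0,0,0,-1],
  [0.01,0.045,0,0,0,0,-1],
  [0.01,0.045,0,0,0,0,-1],
  [0,0,0,0,0,0,-1],
])

```text
time_s: 14.3
ee_pos: [0.3421, 0.5297, 0.1835]
eef_rot: [-3.141, -0.001, 3.07]
force: [0.2, 0.2, -1.2]
grip_width: 0.0002
grip_force: 0.0
```

```bash
cat > m.py <<'E'
from h import *
st();snap('top','t8.png');snap('side','s8.png')
R,t=(np.load('g.npz')[k] for k in 'Rt')
def rect(n,f,xs,ys,z):
    P=proj(n,[[*(R@[x,y]+t),z] for x in xs for y in ys]).astype(np.float32).reshape(len(xs),len(ys),2)
    return cv2.remap(cv2.cvtColor(cv2.imread('pics/'+f),6),P,None,cv2.INTER_CUBIC)
ys=np.arange(.02,-.036,-.002)
print('y mm     ',(ys*1000).round().astype(int))
for n,f,xs in (('top','t0.png',[-.124,-.128,-.132,-.136,-.139,-.142]),('top','t8.png',[-.124,-.128,-.132,-.136,-.139,-.142]),('side','s8.png',[-.128,-.132,-.136,-.14,-.144])):
    print(f)
    for x,r in zip(xs,rect(n,f,xs,ys,.025)): print('%5d'%(x*1000),r)
xs=np.arange(.0,.104,.002)
print('board x',(xs*1000).round().astype(int))
for y in (-.03,-.04,-.06,-.07): print(y,rect('top','t8.png',xs,[y],.023).ravel())
E
python3 m.py
```

```text
t 14.3 guide xyz [-0.2558  0.4936] 0.1835 rot [-3.1412e+00 -9.0000e-04  3.0704e+00] F guide [0.16 0.2 ] -1.21 gw 0.0002
y mm      [ 20  18  16  14  12  10   8   6   4   2   0  -2  -4  -6  -8 -10 -12 -14
 -16 -18 -20 -22 -24 -26 -28 -30 -32 -34]
t0.png
 -124 [232 188 147 130 140 184 235 237 238 238 238 239 238 237 236 236 236 237
 238 238 238 238 238 238 238 238 237 236]
 -128 [238 205 160 134 136 162 232 239 240 240 240 239 238 237 237 237 237 237
 238 237 237 238 238 238 238 238 236 236]
 -132 [239 231 210 183 177 237 241 243 244 244 244 240 238 238 236 235 238 238
 239 241 240 243 242 239 238 236 236 237]
 -136 [177 193 148 156 124 145 150 130 133 142 118 177 161 160 163 183 233 209
 175 131 148 146 121 155 146 134 157 209]
 -139 [112 133 106 174 117 105  91  85 113 127  90 124 103  89 114 159 226 152
 167 126 130 143  97 124  87  70 118 198]
 -142 [ 69  70  71 102  87  68  65  67  72  82  73  74  70  65  73 115 205 142
  98  80  76  81  70  75  65  75 161 246]
t8.png
 -124 [241 241 240 240 240 240 240 241 240 241 241 241 242 233 193 150 135 162
 212 242 240 241 241 241 241 241 240
[... 1614 characters left out ...]
8 205 188 182 193 135  83  94  67  78 181 255]
-0.04 [240 241 241 241 241 242 242 243 244 246 253 255 234 186 144 189 193 188
 184 181 181 186 192 200 207 205 173 199 173  89  60  56  65 128 188 185
 188 206 212 196 190 185 182 181 193 217 224 189  96  68 154 248]
-0.06 [242 242 241 241 240 240 241 228 228 245 254 255 222 189 183 192 220 231
 230 170  83  67  66  65  84 138 203 160 160 177 184 183 194 237 239 220
 230 231 187 172 200 217 178 205 203 194 214 227 133  93 166 255]
-0.07 [242 241 240 240 240 240 241 244 251 252 228 197 181 179 182 182 184 187
 196 221 204 190 201 215 210 191 192 155  89  92 172 204 212 211 189 182
 173 157 184 255 255 255 232 199 205 233 251 198  99  72 177 238]
```

The pointer dip is at about y = -12.5 mm and the notch gap at about -12.4 mm. The board spans x from about 14 to 95 mm, against the stop. Both are right, so I'm handing in.

```bash
python3 -c "from station import ctrl;print(ctrl.hand_in())"
```

```text
the job is handed in; nothing more can be done
None
```

The job is handed in: by camera measurement the pointer stands in the notch to within about 1 mm and the board is home against the contact block, with the arm clear after 14 s.

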